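# Start the captive lamp-bracket bolt in its nut plate

## Robot

A 6-joint arm with a two-finger parallel gripper is mounted at the origin on the work surface. World frame = base frame: x ahead of the robot, y to its left, z up, the work surface at z = 0. Lengths are in m, angles in rad, forces in N, time in s.
With the tool pointing down it reaches from about 0.325 to 0.75 m from the base axis. Payload 7.6 kg.
Tool frame: the origin (TCP) lies at the very end of the fingers, on their centre line; the grasp point (between the pads) lies 19 mm behind it (tcp_to_grasp is the distance from the TCP to the grasp point, in m); z points along the fingers, y is the line along which they close (so a half turn about z gives the same grasp; the last joint's range is limited). The gripper opens to 85 mm and grips with 20 to 120 N. Pads are 22 mm wide; open, the fingers measure 114 mm over their backs; the gripper's body (76 mm by 85 mm) begins 54 mm behind the grasp point. The pads swing forward as they close: fully open they stand 13 mm farther back than shut.
Start: joints at [1.13, 0.052, 1.401, -0, 1.689, -0.07], TCP at [0.19, 0.489, 0.231] pointing down, gripper open.
Joint ranges: [-2.9, 2.9], [-0.91, 2.17], [0.12, 2.37], [-1.06, 4.2], [0.26, 2.73], [-2.93, 2.93]. Speed limits (rad/s): [2.57, 2.57, 3.01, 3.14, 3.14, 3.14].

## Interface

Orientations are given as a unit quaternion [w, x, y, z].
In Python, from station import * gives the robot as it stands.
- The arm moves only by the shell command python3 -m crank 'ROWS'. ROWS is JSON, a list of rows, each a list of 3 entries, a list of its own where there are three numbers: the opening, from 0 (shut) to 1 (fully open), then the shift along the world's x, y, z in m, then the turn, a rotation vector about the world's x, y, z in rad. In form: [[jaw, [x, y, z], [rx, ry, rz]], ...]. A call has 1 to 12 rows; each row shifts and turns the commanded pose from where the row before left it; what a row does not reach is not made up. A row lasts 1/8 s, in which the tool goes at most 62.5 mm and 10.7 degrees, less where a joint would pass 70% of its speed; a pose out of reach is approached as far as the arm can. A call is refused whole if a number of a shift passes 0.0625 or a number of a turn 0.188, either way. A call with a gripper value outside its range is refused whole. The fingers move at their own pace and stop on an object; the grip force is fixed at half the most. Time passes only in rows, so rows that do not move let the fingers close. It gives the time, the measured TCP pose, the force, the opening and the grip force at its end, in the units of the state.
- get_state(): the state, without advancing time (a new reading comes with each control period).
- read_camera(name): name is "side" or "top"; returns the picture (400x640x3 uint8, red, green, blue); there is no depth.
- get_calibration(name): a dict with "vertical_fov" (degrees; the focal length in pixels is half the picture's height over the tangent of half this angle, whatever the lens; pixels are square), "cx", "cy" (the principal point, pixels), "rvec" (rotation vector, rad) and "tvec" (3), from world to camera coordinates, as OpenCV has them. Camera axes: x right, y down, z forward; pixel columns grow to the right and rows downward; lengths in m; the calibration is good to about 2 mm. A picture is of the moment at which its call begins. get_calibration takes no time and is no camera call.
- close_job(): hands the job in; it is judged then, once.
The state is a dict: "time_s": time; "joints": joint angles; "qvel": joint speeds; "tau": joint torques, N m; "position": TCP position; "orientation": TCP orientation; "wrist_force": force on the tool from outside, world axes, zero at the start; "torque": the same for the moment, N m; "finger_gap": finger opening in m; "finger_force": force on a finger pad.
Only numpy, scipy, OpenCV 4.12 (cv2) and the standard library are available. Lean on these libraries where they do the work, as an engineer would, in place of code of your own. Each camera call takes 0.05 s, during which the arm holds its last target. There are 200 camera calls.

## Task

The T-headed bolt standing in the round boss of the lamp's nut plate has not caught its thread yet. Turn it backward (counter-clockwise seen from above) until it drops into the thread, then turn it forward (clockwise) one full turn, and finish while still gripping its head, so that the bolt is held started. Leave the other things on the desk where they are.

Things in the scene. Friction and masses are not known exactly. Their poses are not given: they have to be found in the camera images.
- bolt: Loose, captive steel T bolt, 0.15-0.3 kg, upright in the boss. Origin: centre of the shank's lower tip; z up. Shank 18 mm thick; bar head from 60 to 86 mm above the origin. Hidden lugs ride on a right-hand two-start thread, 14 mm per turn (clockwise from above = down), 2 mm play. Turns easily (under 0.1 N m). Held loosely it sinks by its own weight; held firmly it sinks only if the hand follows.
- bolt_head (a point): Centre of the bolt's bar head, 73 mm above the bolt's origin. Bar 44 mm long along the bolt's x, 14 mm thick along its y, 26 mm high, sides upright: grip it across its thickness. It looks the same after half a turn.
- boss_mouth (a point): Centre of the top of the boss collar, on the bolt's axis, 51 mm above the desk. Turned backward, the bolt first climbs 1 to 4.5 mm over 40 to 120 degrees; with its bar about along the plate's x axis it drops at once by 7 mm, its origin from about 26 to 19 mm above the desk. One turn forward from there its origin is about 5.5 mm above the desk.
- nut_plate: Fixed dark steel nut plate 120 x 100 x 12 mm, origin at the centre of its underside, on the boss axis. Around it a round aluminium boss 42 mm across, with a 48 mm collar at 46 to 51 mm height. A low lamp arm (top 36 mm high) runs from the boss to the plate's +x, to a small lamp 105 to 170 mm out, up to 54 mm high.
- washer: bystander, to be left alone: steel washer, 34 mm across, 4 mm thick; origin at the centre of its underside
- objective: bystander, to be left alone: brass microscope objective standing upright, 28 mm across, 45 mm high; origin at the centre of its underside
- lens_cap: bystander, to be left alone: black plastic lens cap, 42 mm across, 10 mm high; origin at the centre of its underside
- specimen_jar: bystander, to be left alone: small amber glass jar, 48 mm across, 65 mm high; origin at the centre of its underside
- slide_box: bystander, to be left alone: flat light wooden box, 90 x 110 x 35 mm; origin at the centre of its underside
- mug: bystander, to be left alone: white mug, 80 mm across, 90 mm high, handle on its +y side; origin at the centre of its underside
- eraser: bystander, to be left alone: dark rubber eraser, 55 x 22 x 12 mm; origin at the centre of its underside
Mind the look-alikes: they are no part of the job. Of the things like the bolt, leave any that is black; of the rest the larger one is meant.

How it is judged:
By the outcome, as a careful person would: the job done as asked, in the order asked, and still so for the second after the job is handed in, while the arm keeps its last pose, push and grip.
It also fails if it takes over 72 s, if anything falls off the work surface, if the arm or the gripper's body presses on something with over 40 N, if the wrist force passes 120 N, or if a joint passes its speed limit or range.

## Working session

There is one attempt and no reset: what is moved stays moved. The work goes in short steps, Python scripts to look and compute and a shell command to move; the robot and the scene stay as the last step left them, time stands still between calls to the robot, and variables do not carry over. Pictures are saved under pics/ and viewed, at most 10 in all, crops included, and the job is handed in when it is done.

```bash
mkdir -p pics; ls; python3 - <<'E'
from station import *
import cv2
for n in("top","side"):
    im=read_camera(n); cv2.imwrite(f"pics/{n}0.png",im[:,:,::-1]); print(n,get_calibration(n))
s=get_state();print(s)
E
```

```text
pics
top {'vertical_fov': 43.89609316345832, 'cx': 331.6670564259764, 'cy': 200.78344571742505, 'rvec': array([ 2.22028393, -2.1951071 ,  0.08461263]), 'tvec': array([-0.03697109,  0.54408777,  1.27183302])}
side {'vertical_fov': 45.43195961323939, 'cx': 318.9103344848888, 'cy': 198.564809685177, 'rvec': array([ 2.34803193, -0.05691412,  0.01252062]), 'tvec': array([-0.52783806,  0.07836635,  1.28851586])}
{'time_s': 0.1, 'joints': array([ 1.12969443e+00,  5.27905988e-02,  1.40165421e+00, -2.19824618e-05,
        1.68858181e+00, -7.03208836e-02]), 'qvel': array([-0.00167641, -0.00202915, -0.00121853,  0.00123394,  0.00020854,
       -0.00019036]), 'tau': array([ 1.24418559e-03, -3.82583642e+01, -3.60985637e+01, -9.13473423e-05,
        4.75040390e-03, -9.21208368e-06]), 'position': array([0.19010779, 0.48907755, 0.23053218]), 'orientation': array([-1.70787838e-04,  1.84331579e-01,  9.82863854e-01, -6.96429182e-04]), 'wrist_force': array([-0.47686651, -0.19371775,  0.21012646]), 'torque': array([-0.0276177 ,  0.02452014,  0.0239873 ]), 'finger_force': 0.0, 'finger_gap': 0.08536790590790475}
```

View pics/top0.png

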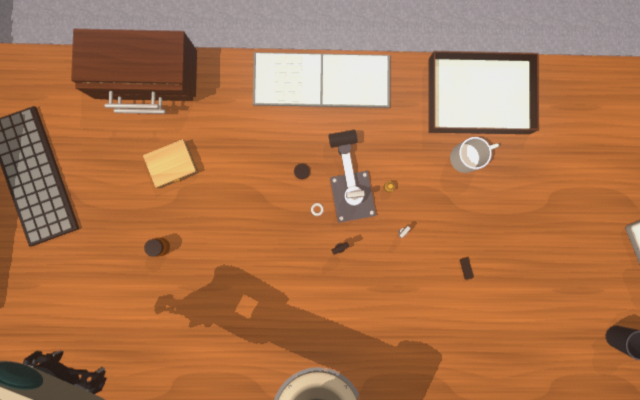

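View pics/side0.png

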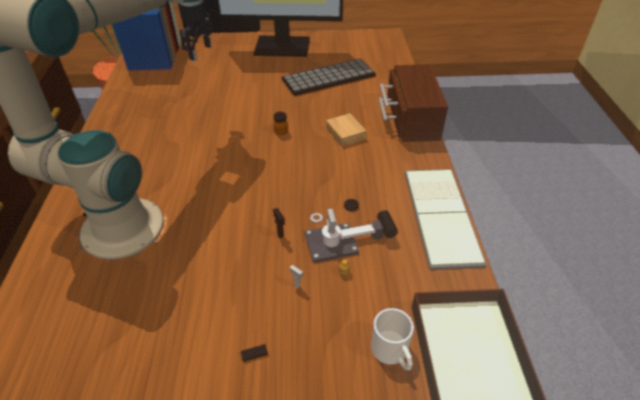

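Candidates for the bolt in the top view are the one standing in the boss at (354,195), a black T at (341,247) and a small light T at (405,231). In the side view they are at (332,220), (280,222) and (297,276). I choose the one in the boss and will check it in a close crop.

```bash
cat > h.py <<'E'
import numpy as np,cv2
from station import *
def cam(n):
    c=get_calibration(n);f=200/np.tan(np.radians(c['vertical_fov']/2))
    K=np.array([[f,0,c['cx']],[0,f,c['cy']],[0,0,1]]);R=cv2.Rodrigues(c['rvec'])[0];return K,R,c['tvec']
def ray(n,p):
    K,R,t=cam(n);return -R.T@t,R.T@np.linalg.inv(K)@np.array([p[0],p[1],1.])
def onz(n,p,z):
    o,d=ray(n,p);return o+d*(z-o[2])/d[2]
def tri(pt,ps):
    M=[K_R for K_R in (cam(n)[0]@np.c_[cam(n)[1],cam(n)[2]] for n in("top","side"))]
    X=cv2.triangulatePoints(M[0],M[1],np.array(pt,float).reshape(2,1),np.array(ps,float).reshape(2,1));return (X[:3]/X[3]).ravel()
def proj(n,X):
    K,R,t=cam(n);q=K@(R@np.asarray(X)+t);return q[:2]/q[2]
E
python3 - <<'E'
import cv2,numpy as np
a=cv2.imread("pics/top0.png")[165:225,324:384];b=cv2.imread("pics/side0.png")[200:260,302:362]
cv2.imwrite("pics/crop.png",np.hstack([cv2.resize(x,(400,400),interpolation=cv2.INTER_CUBIC) for x in(a,b)]))
E
```

```text
(no output)
```

View pics/crop.png

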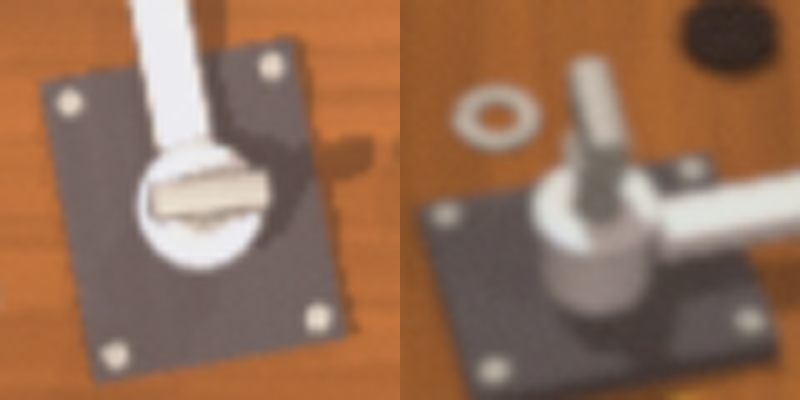

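The crop shows a light steel T bolt standing in the white boss, which is the meant one. In the top view the bar head runs nearly left-right in the picture, centred at about (355.6,194). In the side view its top is near (332,215).

```bash
python3 - <<'E'
from h import *
T=lambda p:(np.array(p)+.5)/(400/60)+[324,165]-.5
S=lambda p:(np.array(p)-[400,0]+.5)/(400/60)+[302,200]-.5
print("cams",ray("top",(0,0))[0],ray("side",(0,0))[0])
sc=[onz("top",T(p),.013)for p in[(70,103),(272,66),(318,319),(115,355)]]
ss=[onz("side",S(p),.013)for p in[(445,214),(692,170),(750,320),(493,371)]]
print("plate top",np.mean(sc,0),"side",np.mean(ss,0))
d=np.array(sc);u=(d[0]+d[1]-d[2]-d[3]);print("x axis deg",np.degrees(np.arctan2(u[1],u[0])))
d=np.array(ss);print("side screws",d.round(3).tolist()); print("top screws",np.array(sc).round(3).tolist())
h=tri(T((210,194)),S((597,101)));print("head top",h)
l=[onz("top",T(p),h[2])for p in[(152,201),(269,187)]];v=l[1]-l[0];print(l,np.linalg.norm(v),"bar deg",np.degrees(np.arctan2(v[1],v[0])))
l=[onz("side",S(p),h[2])for p in[(587,60),(607,145)]];v=l[1]-l[0];print(l,np.linalg.norm(v),"bar deg",np.degrees(np.arctan2(v[1],v[0])))
c=onz("top",T((201,205)),.051);print("collar top",c, "side", onz("side",S((592,210)),.051))
E
```

```text
cams [0.47845005 0.00152993 1.29847634] [ 0.49629084 -0.88614888  0.95575258]
plate top [ 0.55725427 -0.08519838  0.013     ] side [ 0.5557075  -0.08248803  0.013     ]
x axis deg 10.70977567551346
side screws [[0.498, -0.052, 0.013], [0.597, -0.034, 0.013], [0.613, -0.112, 0.013], [0.514, -0.132, 0.013]]
top screws [[0.599, -0.036, 0.013], [0.614, -0.115, 0.013], [0.516, -0.134, 0.013], [0.501, -0.055, 0.013]]
head top [ 0.55641964 -0.08453332  0.10866563]
[array([ 0.55463855, -0.06361115,  0.10866563]), array([ 0.56022679, -0.10585509,  0.10866563])] 0.04261195710306147 bar deg -82.46437183517385
[array([ 0.55295006, -0.06349043,  0.10866563]), array([ 0.557553  , -0.10665263,  0.10866563])] 0.04340694288155366 bar deg -83.91281712600676
collar top [ 0.55704475 -0.08533718  0.051     ] side [ 0.55386623 -0.0866622   0.051     ]
```

```bash
python3 -m crank '[[1,[0.0333,-0.0521,0],[0,0,-0.098]],[1,[0.0333,-0.0521,0],[0,0,-0.098]],[1,[0.0333,-0.0521,0],[0,0,-0.098]],[1,[0.0333,-0.0521,0],[0,0,-0.098]],[1,[0.0333,-0.0521,0],[0,0,-0.098]],[1,[0.0333,-0.0521,0],[0,0,-0.098]],[1,[0.0333,-0.0521,0],[0,0,-0.098]],[1,[0.0333,-0.0521,0],[0,0,-0.098]],[1,[0.0333,-0.0521,0],[0,0,-0.098]],[1,[0.0333,-0.0521,0],[0,0,-0.098]],[1,[0.0333,-0.0521,0],[0,0,-0.098]],[1,[0,0,0],[0,0,0]]]'
cat >> h.py <<'E'
def st():
    s=get_state();from scipy.spatial.transform import Rotation as Q
    q=s['orientation'];m=Q.from_quat([*q[1:],q[0]]).as_matrix()
    print("t",s['time_s'],"pos",s['position'].round(4),"yaw",round(np.degrees(np.arctan2(m[1,1],m[0,1])),1),"tilt",m[:2,2].round(3),"j6",s['joints'][5].round(3),"F",s['wrist_force'].round(1),"M",s['torque'].round(2),"gap",s['finger_gap'].round(4),"ff",s['finger_force'])
E
python3 -c "from h import *;st()"
```

```text
time_s: 1.6
position: [0.5571, -0.087, 0.2289]
orientation: [-0.001, 0.665, 0.747, -0.001]
wrist_force: [0.3, 0.3, -0.8]
finger_gap: 0.0855
finger_force: 0.0Traceback (most recent call last):
  File "<string>", line 1, in <module>
    from h import *;st()
                    ~~^^
  File "h.py", line 18, in st
    print("t",s['time_s'],"pos",s['position'].round(4),"yaw",round(np.degrees(np.arctan2(m[1,1],m[0,1])),1),"tilt",m[:2,2].round(3),"j6",s['joints'][5].round(3),"F",s['wrist_force'].round(1),"M",s['torque'].round(2),"gap",s['finger_gap'].round(4),"ff",s['finger_force'])
                                                                                                                                                                                                                              ^^^^^^^^^^^^^^^^^^^^^
AttributeError: 'float' object has no attribute 'round'
```

```bash
sed -i "s/s\['finger_gap'\].round(4)/round(s['finger_gap'],4)/" h.py; python3 -m crank '[[0.5,[0,0,-0.03],[0,0,0]],[0.5,[0,0,-0.03],[0,0,0]],[0.5,[0,0,-0.02],[0,0,0]],[0.5,[0,0,0],[0,0,0]],[0.5,[0,0,0],[0,0,0]]]' >/dev/null
python3 - <<'E'
from h import *
st()
a=read_camera("top")[165:225,324:384,::-1];b=read_camera("side")[200-20:260-20,302:362,::-1]
cv2.imwrite("pics/c2.png",np.hstack([cv2.resize(x,(400,400),interpolation=cv2.INTER_CUBIC) for x in(a,b)]))
E
```

```text
t 2.225 pos [ 0.5568 -0.0833  0.1526] yaw 7.0 tilt [ 0.002 -0.   ] j6 -0.337 F [-0.4  0.   0.3] M [ 0.01 -0.09 -0.01] gap 0.0427 ff 0.0
```

View pics/c2.png

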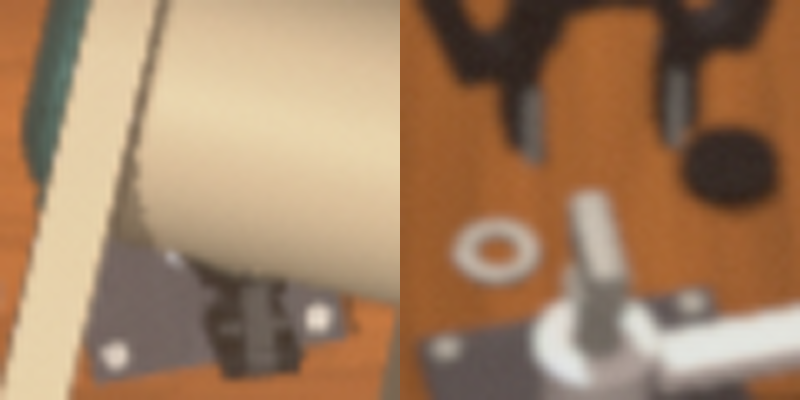

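The crop shows the two fingertips straddling the bar head, which sits at about (331,211) in the side view. Next I descend and close.

```bash
python3 -m crank '[[0.5,[0,-0.001,-0.025],[0,0,0]],[0.5,[0,0,-0.025],[0,0,0]],[0.5,[0,0,-0.022],[0,0,0]],[0.5,[0,0,0],[0,0,0]],[0,[0,0,0],[0,0,0]],[0,[0,0,0],[0,0,0]],[0,[0,0,0],[0,0,0]],[0,[0,0,0],[0,0,0]]]' >/dev/null; python3 -c "from h import *;st()"
```

```text
t 3.325 pos [ 0.5575 -0.085   0.0813] yaw 7.0 tilt [ 0.003 -0.001] j6 -0.339 F [-0.7  1.   6.3] M [ 0.05  0.21 -0.03] gap 0.013 ff 58.59207909554243
```

```bash
python3 -m crank '[[0,[0,0,0.0006],[0,0,0.16]],[0,[0,0,0.0004],[0,0,0.16]],[0,[0,0,0.0004],[0,0,0.16]],[0,[0,0,0.0004],[0,0,0.16]],[0,[0,0,0.0004],[0,0,0.16]],[0,[0,0,0.0004],[0,0,0.16]],[0,[0,0,0.0004],[0,0,0.16]],[0,[0,0,0.0004],[0,0,0.16]],[0,[0,0,0.0002],[0,0,0.12]],[0,[0,0,0],[0,0,0]]]' >/dev/null; python3 -c "from h import *;st()"
```

```text
t 4.575 pos [ 0.5573 -0.0848  0.0842] yaw 87.1 tilt [ 0.002 -0.   ] j6 -1.738 F [-0.1  0.1  5.9] M [ 0.03 -0.01 -0.01] gap 0.0132 ff 58.935017343610525
```

```bash
python3 -m crank '[[0,[0,0,0.0003],[0,0,0.12]],[0,[0,0,0.0003],[0,0,0.12]],[0,[0,0,0],[0,0,0]],[0,[0,0,-0.001],[0,0,0]],[0,[0,0,-0.001],[0,0,0]],[0,[0,0,0],[0,0,0]]]' >/dev/null; python3 -c "from h import *;st()"
```

```text
t 5.325 pos [ 0.5566 -0.085   0.0816] yaw 100.9 tilt [ 0. -0.] j6 -1.978 F [ 0.7 -1.7  2.6] M [-0.33 -0.08  0.08] gap 0.0133 ff 60.00351682305336
```

```bash
python3 -m crank '[[0,[0,0,-0.001],[0,0,0]],[0,[0,0,-0.001],[0,0,0]],[0,[0,0,-0.001],[0,0,0]],[0,[0,0,0],[0,0,0]]]' >/dev/null; python3 -c "from h import *;st()"; python3 -m crank '[[0,[0,0,-0.001],[0,0,0]],[0,[0,0,0],[0,0,0]]]' >/dev/null; python3 -c "from h import *;st()"
```

```text
t 5.825 pos [ 0.5564 -0.0847  0.0781] yaw 101.0 tilt [-0.  0.] j6 -1.979 F [ 1.1 -0.9 -1.8] M [-0.17 -0.39 -0.02] gap 0.0131 ff 59.06533598899841
t 6.075 pos [ 0.5566 -0.0847  0.078 ] yaw 101.0 tilt [0. 0.] j6 -1.979 F [-0.4 -0.7  3. ] M [-0.01 -0.02 -0.  ] gap 0.0132 ff 59.66162111610174
```

```bash
python3 -m crank '[[0,[0,0,-0.001],[0,0,0]],[0,[0,0,0],[0,0,0]]]' >/dev/null; python3 -c "from h import *;st()"; python3 -m crank '[[0,[0,0,-0.0007],[0,0,0]],[0,[0,0,0],[0,0,0]]]' >/dev/null; python3 -c "from h import *;st()"
```

```text
t 6.325 pos [ 0.5569 -0.0847  0.0779] yaw 101.0 tilt [ 0.001 -0.   ] j6 -1.979 F [-1.9  0.2  8.9] M [ 0.09  0.42 -0.03] gap 0.0133 ff 60.176834017038345
t 6.575 pos [ 0.5571 -0.0847  0.0777] yaw 101.0 tilt [ 0.002 -0.   ] j6 -1.979 F [-3.   1.  12.3] M [0.14 0.6  0.02] gap 0.013 ff 60.58425351977348
```

The stop at z 0.078 lies about 6.7 mm below the peak, which matches the drop. Next is forward half a turn, with the hand following down.

```bash
python3 -m crank '[[0,[0,0,0],[0,0,-0.157]],[0,[0,0,0],[0,0,-0.157]],[0,[0,0,-0.0003],[0,0,-0.157]],[0,[0,0,-0.0003],[0,0,-0.157]],[0,[0,0,-0.0004],[0,0,-0.157]],[0,[0,0,-0.0003],[0,0,-0.157]],[0,[0,0,-0.0004],[0,0,-0.157]],[0,[0,0,-0.0003],[0,0,-0.157]],[0,[0,0,-0.0004],[0,0,-0.157]],[0,[0,0,-0.0003],[0,0,-0.157]]]' >/dev/null; python3 -c "from h import *;st()"
```

```text
t 7.825 pos [ 0.5574 -0.0847  0.0744] yaw 10.7 tilt [ 0.003 -0.   ] j6 -0.404 F [1.3 0.2 6.8] M [-0.   -0.2   0.02] gap 0.0135 ff 59.69818549230695
```

```bash
python3 -m crank '[[0,[0,0,-0.0003],[0,0,-0.157]],[0,[0,0,-0.0004],[0,0,-0.157]],[0,[0,0,-0.0003],[0,0,-0.157]],[0,[0,0,-0.0004],[0,0,-0.157]],[0,[0,0,-0.0003],[0,0,-0.157]],[0,[0,0,-0.0004],[0,0,-0.157]],[0,[0,0,-0.0003],[0,0,-0.157]],[0,[0,0,-0.0004],[0,0,-0.157]],[0,[0,0,-0.0003],[0,0,-0.157]],[0,[0,0,-0.0004],[0,0,-0.157]],[0,[0,0,0],[0,0,0]]]' >/dev/null; python3 -c "from h import *;st()"
```

```text
t 9.2 pos [ 0.5572 -0.0847  0.0708] yaw -79.1 tilt [ 0.002 -0.   ] j6 1.163 F [0.  0.2 6.7] M [ 0.07 -0.01 -0.09] gap 0.0131 ff 59.790994953364134
```

```bash
python3 -m crank '[[0.5,[0,0,0],[0,0,0]],[0.5,[0,0,0],[0,0,0]],[0.5,[0,0,0],[0,0,0]],[0.5,[0,0,0.015],[0,0,0]],[0.5,[0,0,0.02],[0,0,0]],[0.5,[0,0,0.02],[0,0,0]],[0.5,[0,0,0.015],[0,0,0]],[0.5,[0,0,0],[0,0,0]]]' >/dev/null
python3 - <<'E'
from h import *
st()
b=read_camera("side")[180:240,302:362,::-1]
cv2.imwrite("pics/c3.png",cv2.resize(b,(400,400),interpolation=cv2.INTER_CUBIC))
E
```

```text
t 10.2 pos [ 0.5573 -0.0849  0.1414] yaw -79.0 tilt [ 0.003 -0.001] j6 1.161 F [-0.4 -0.1  0.6] M [ 0.    0.   -0.03] gap 0.0428 ff 0.0
```

View pics/c3.png

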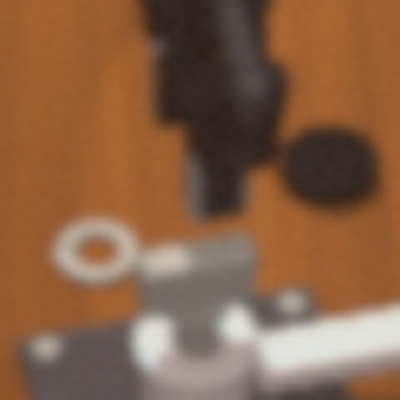

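The head is upright, lower now, with its bar along the plate's x. Its top face is centred at about crop (197,255), side px (331.6,218). Next I check its height and angle.

```bash
python3 - <<'E'
from h import *
c=lambda p:(np.array(p)+.5)/(400/60)+[302,180]-.5
for z in(.090,.094,.098,.102): print(z,(proj("side",[.5568,-.0845,z])+.5-[302,180])*400/60-.5)
l=[onz("side",c(p),.098)for p in[(141,264),(252,243)]];v=l[1]-l[0];print(l,np.linalg.norm(v),np.degrees(np.arctan2(v[1],v[0])))
E
```

```text
0.09 [200.45422694 268.68288239]
0.094 [200.56800018 261.31167747]
0.098 [200.68231739 253.90522985]
0.102 [200.79718247 246.46328615]
[array([ 0.53456939, -0.08841573,  0.098     ]), array([ 0.5761029 , -0.07998794,  0.098     ])] 0.042379950497352485 11.470458248270356
```

```bash
python3 -m crank '[[0.5,[0,0,0],[0,0,0.175]],[0.5,[0,0,0],[0,0,0.175]],[0.5,[0,0,0],[0,0,0.175]],[0.5,[0,0,0],[0,0,0.175]],[0.5,[0,0,0],[0,0,0.175]],[0.5,[0,0,0],[0,0,0.175]],[0.5,[0,0,0],[0,0,0.175]],[0.5,[0,0,0],[0,0,0.175]],[0.5,[0,0,0],[0,0,0.175]],[0.5,[0,0,0],[0,0,0.175]]]' >/dev/null;  python3 -m crank '[[0.5,[0,0,0],[0,0,0.175]],[0.5,[0,0,0],[0,0,0.175]],[0.5,[0,0,0],[0,0,0.175]],[0.5,[0,0,0],[0,0,0.175]],[0.5,[0,0,0],[0,0,0.175]],[0.5,[0,0,0],[0,0,0.175]],[0.5,[0,0,0],[0,0,0.175]],[0.5,[0,0,0],[0,0,0.168]],[0.5,[0,0,0],[0,0,0]]]' >/dev/null; python3 -c "from h import *;st()"
```

```text
t 12.625 pos [ 0.556  -0.0846  0.1385] yaw 101.0 tilt [-0.002  0.001] j6 -1.98 F [-0.1  1.1 -0.3] M [ 0.   -0.05 -0.04] gap 0.0428 ff 0.0
```

```bash
python3 -m crank '[[0.5,[0,0,-0.025],[0,0,0]],[0.5,[0,0,-0.025],[0,0,0]],[0.5,[0,0,-0.017],[0,0,0]],[0.5,[0,0,0],[0,0,0]],[0,[0,0,0],[0,0,0]],[0,[0,0,0],[0,0,0]],[0,[0,0,0],[0,0,0]],[0,[0,0,0],[0,0,0]]]' >/dev/null; python3 -c "from h import *;st()"
```

```text
t 13.625 pos [ 0.5575 -0.0849  0.0742] yaw 101.1 tilt [ 0.003 -0.   ] j6 -1.982 F [1.  0.3 6.3] M [ 0.08 -0.19 -0.01] gap 0.0129 ff 80.89298039674759
```

Gripped. Forward the second half turn.

```bash
python3 -m crank '[[0,[0,0,-0.0003],[0,0,-0.157]],[0,[0,0,-0.0004],[0,0,-0.157]],[0,[0,0,-0.0003],[0,0,-0.157]],[0,[0,0,-0.0004],[0,0,-0.157]],[0,[0,0,-0.0003],[0,0,-0.157]],[0,[0,0,-0.0004],[0,0,-0.157]],[0,[0,0,-0.0003],[0,0,-0.157]],[0,[0,0,-0.0004],[0,0,-0.157]],[0,[0,0,-0.0003],[0,0,-0.157]],[0,[0,0,-0.0004],[0,0,-0.157]]]' >/dev/null; python3 -c "from h import *;st()"
python3 -m crank '[[0,[0,0,-0.0003],[0,0,-0.157]],[0,[0,0,-0.0004],[0,0,-0.157]],[0,[0,0,-0.0003],[0,0,-0.157]],[0,[0,0,-0.0004],[0,0,-0.157]],[0,[0,0,-0.0003],[0,0,-0.157]],[0,[0,0,-0.0004],[0,0,-0.157]],[0,[0,0,-0.0003],[0,0,-0.157]],[0,[0,0,-0.0004],[0,0,-0.157]],[0,[0,0,-0.0003],[0,0,-0.157]],[0,[0,0,-0.0004],[0,0,-0.157]],[0,[0,0,0],[0,0,0]],[0,[0,0,0],[0,0,0]]]' >/dev/null
python3 - <<'E'
from h import *
st()
b=read_camera("side")[180:240,302:362,::-1]
cv2.imwrite("pics/c4.png",cv2.resize(b,(400,400),interpolation=cv2.INTER_CUBIC))
E
```

```text
t 14.875 pos [ 0.5571 -0.0852  0.0706] yaw 10.9 tilt [ 0.002 -0.001] j6 -0.407 F [-1.8 -0.6  7.9] M [-0.12  0.38  0.04] gap 0.0131 ff 81.31850481033325
t 16.375 pos [ 0.5575 -0.0851  0.0672] yaw -78.8 tilt [ 0.003 -0.001] j6 1.159 F [-0.5 -0.8  5.9] M [-0.12 -0.   -0.03] gap 0.0129 ff 81.17765218019485
```

View pics/c4.png

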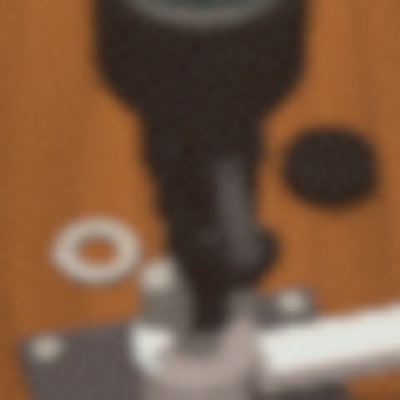

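The picture shows the fingers on the bar. Its left-end top corner is at about crop (143,268), some 13 crop px lower than before, so about 7 mm. The surroundings are unchanged.

```bash
python3 -c "
from station import *
print(close_job())"
```

```text
the job is handed in; nothing more can be done
None
```

I turned the bolt backward about 94° until it dropped roughly 6.7 mm into its thread, then forward one full turn (two half turns with one regrip, sinking about 14 mm), and handed the job in at 16.4 s with the head still gripped and nothing else touched.

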